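# Unlock the gold chest and show the open padlock

## Robot

A 6-joint arm with a two-finger parallel gripper is mounted at the origin on the work surface. World frame = base frame: x ahead of the robot, y to its left, z up, the work surface at z = 0. Lengths are in mm, angles in rad, forces in N, time in s.
With the tool pointing down it reaches from about 350 to 775 mm from the base axis. Payload 5.5 kg.
Tool frame: the origin (TCP) lies midway between the tips of the shut fingers; the grasp point (between the pads) lies 19 mm behind it; z points along the fingers, y is the direction in which the jaws open and shut (so a half turn about z gives the same grasp; the last joint's range is limited). The gripper opens to 85 mm and grips with 20 to 120 N. Pads are 22 mm wide; open, the fingers measure 114 mm over their backs; the gripper's body (76 mm by 85 mm) begins 54 mm behind the grasp point. The pads swing forward as they close: fully open they stand 13 mm farther back than shut.
Start: joints at [-1.314, 0.313, 0.046, 1.304, 0, 1.431], TCP at [222.219, -530.368, 231.323] pointing down, gripper open.
Joint ranges: [-2.76, 2.76], [-0.86, 1.69], [-1.03, 1.26], [-2.2, 2.34], [-1.47, 1.5], [-3.14, 3.14]. Speed limits (rad/s): [2.57, 2.57, 3.14, 3.14, 3.14, 3.14].

## Interface

Orientations are given as a 3x3 rotation matrix whose columns are the frame's x, y, z axes.
In Python, from station import env, viewer gives the robot as it stands.
- The arm moves only by the tool jog_arm, never from a script. Its argument "series" is a list of rows, each a list of 3 entries, a list of its own where there are three numbers: the opening, from -1 (shut) to 1 (fully open), then the shift along the tool's x, y, z each as a share of 0.2 m, from -1 to 1, then the turn about the tool's z as a share of 360 degrees, from -1 to 1. In form: [[grip, [dx, dy, dz], roll], ...]. A call has 1 to 8 rows; each row is the pose to reach, as a shift and turn from the pose commanded when the call began, along the tool's axes at that moment, turning the shorter way round; what a row does not reach only later rows make up. A row lasts 1/8 s, in which the tool goes at most 62.5 mm and 10.7 degrees, less where a joint would pass 70% of its speed; a pose out of reach is approached as far as the arm can. A call with a number of a shift or a turn outside -1 to 1 is refused whole. A call with a gripper value outside its range is refused whole. The fingers move at their own pace and stop on an object; "grip_force" is the grip in N (left out, the last holds). Time passes only in rows, so rows that repeat a pose let the fingers close. It gives the time, the measured TCP pose, the force and the opening at its end, in the units of the state.
- env.state(): the state, without advancing time (a new reading comes with each control period).
- viewer.camera(name): name is "scene" or "top" or "wrist"; returns a dict with "frame" (420x560x3 uint8, red, green, blue), "intrinsics" (3x3 intrinsics, pixels), "origin" and "rotation" of the camera in the world. Camera axes: x right, y up, looking along -z (the intrinsics and any distortion apply to the point x, -y, -z); pixel columns grow to the right and rows downward; lengths in mm; the calibration is good to about 2 mm. A picture is of the moment at which its call begins. There is no depth.
- env.job_done(): hands the job in, once; it reports no verdict.
The state is a dict: "time_s": time; "joints": joint angles; "dq": joint speeds; "joint_torque": joint torques, N m; "tcp_pos": TCP position; "ee_rot": TCP orientation; "force": force on the tool from outside, world axes, zero at the start; "torque": the same for the moment, N m; "gripper_width": finger opening in mm.
Only numpy, scipy, OpenCV 4.12 (cv2) and the standard library are available. Lean on these libraries where they do the work, as an engineer would, in place of code of your own. Each camera call takes 0.05 s, during which the arm holds its last target. There are 200 camera calls.

## Task

Take the padlock off the green strongbox: with a light grip (under 60 N) on its knob turn the dial clockwise, feeling its clicks, until the pointer clicks in at the index mark on the shackle side, then pull the shackle fully out. Then lift the open padlock off the hasp and finish while holding it up level, dial on top and shackle still out, over the middle of the empty perforated tray, its underside 10 to 25 cm above the bench. Leave the tea glasses, the bottle, the jar and the palette knife where they are.

Things in the scene. Friction and masses are not known exactly. Their poses are not given: they have to be found in the camera images.
- chest: olive-green steel strongbox, 326 x 246 mm, 70 mm high, fixed to the bench; origin at the centre of its underside. The padlock lies on its lid inside low dark steel stops 8 to 10 mm high (none at the middle 32 mm of the padlock's front and rear faces).
- lock: steel padlock lying flat on the strongbox lid, dial up, 0.4 to 0.65 kg. Case 56 mm (x) x 72 mm (y) x 30 mm thick; origin at the centre of its underside, 70 mm above the bench at the start; z up. The shackle leaves on its -x side, roughly towards the robot. 1.5 mm play in its stops; comes off straight up. Can be gripped across the 56 mm, at the middle of front (between the legs) and rear faces.
- knob: black bar knob on the dial: 12 mm wide (y), from -19 (pointed end, white line on top) to +19 mm along its x, 16 mm tall; the flat sides run from -11 to +19 mm. Origin on the dial axis at the bar's foot, 35 mm above the padlock's underside. The -x end is the pointer; at the index mark its x axis is parallel to the padlock's x. Fragile: never grip it with more than 60 N per finger.
- dial (a joint): dial angle in rad, counter-clockwise seen from above; 0 = pointer at the index mark = the opening notch. Starts at about 0.7 to 1.4, so turn it clockwise. It clicks into a notch every 0.349 rad (20 degrees) and settles there when let go (click torque about 0.1 N m). The shackle comes out only with the dial within about 0.12 of 0.
- shackle (a joint): how far the shackle is pulled out, m: 0 closed, 0.026 fully out (a stop). Moves along the padlock's -x with about 3 N of friction and stays where it is left.
- bow (a point): middle of the shackle's cross bar: round steel bar 8 mm thick lying along the padlock's y, 15 mm above the strongbox lid, 78 mm in front of the padlock's centre when closed (straight for 30 mm). The free space inside the bow is 46 mm wide between the legs and 38 mm long between bar and hasp eye.
- tray: small square perforated steel tray, 140 x 140 mm, rim 12 mm high, fixed flat on the bench to the left or right of the strongbox, empty; origin at the centre of its underside
- wheel: round banding wheel of aluminium, 120 mm across and 42 mm high, fixed on the bench on the other side; not used
- glass_a: tea glass, 56 mm across, 85 mm high, standing; bystander
- glass_b: tea glass, 56 mm across, 85 mm high, standing; bystander
- bottle: amber bottle, 44 mm across, 110 mm high, standing; bystander
- jar: amber jar, 42 mm across, 40 mm high, standing on a far corner of the strongbox lid; bystander
- knife: palette knife, 200 mm long, lying; bystander
- eye (a point): centre of the hasp eye, a fixed steel loop on the lid 27 mm high, 20 mm wide (padlock y 17 to 38 mm), 6.5 mm deep (29.5 to 36 mm in front of the padlock's centre). The short shackle leg passes through it and bars lifting until the shackle is out.
Not all that is in view belongs to the job. What is shaped like the lock but turquoise is not meant.

How it is judged:
By the outcome, as a careful person would: the job done as asked, in the order asked, and still so for the second after the job is handed in, while the arm keeps its last pose, push and grip.
It also fails if it takes over 51 s, if anything falls off the work surface, if the arm or the gripper's body presses on something with over 40 N, if the wrist force passes 120 N, or if a joint passes its speed limit or range.

## Working session

There is one attempt and no reset: what is moved stays moved. The work goes in short steps, Python scripts to look and compute and a tool call to move; the robot and the scene stay as the last step left them, time stands still between calls to the robot, and variables do not carry over. Pictures are saved under pics/ and viewed, about 8 in all and at most 12, crops included, and the job is handed in when it is done.

Besides the shell and the picture viewer there is one more tool, called after ">>>" in YAML: its name, and indented under it one key for each argument. jog_arm: Moves the arm, as the interface text tells. Shift numbers are shares of 0.2 m and turn numbers shares of 360 degrees, none past 1 either way. Its arguments: {"type":"object","properties":{"series":{"type":"array"},"grip_force":{"type":"number"}},"required":["series"]}

```bash
ls; mkdir -p pics
cat > h.py <<'E'
import numpy as np, cv2
from station import env, viewer
def snap(name,out,crop=None,scale=1):
    c=viewer.camera(name); f=c["frame"]
    np.savez("pics/"+out+".npz",**{k:np.array(v) for k,v in c.items()})
    if crop: f=f[crop[1]:crop[3],crop[0]:crop[2]]
    f=cv2.resize(f,None,fx=scale,fy=scale,interpolation=cv2.INTER_CUBIC)
    cv2.imwrite("pics/"+out+".png",f[:,:,::-1]); return c
def load(out): return dict(np.load("pics/"+out+".npz"))
def ray(c,u,v,z):
    K=c["intrinsics"];d=np.linalg.inv(K)@[u,v,1.0]; d=c["rotation"]@np.array([d[0],-d[1],-d[2]])
    o=np.array(c["origin"]); return o+d*(z-o[2])/d[2]
def proj(c,p):
    q=c["rotation"].T@(np.array(p)-c["origin"]); q=c["intrinsics"]@np.array([q[0],-q[1],-q[2]]); return q[:2]/q[2]
E
python3 - <<'E'
from h import *
c=snap("top","top1",scale=1.4)
print(c.keys(),c["intrinsics"],c["origin"],c["rotation"])
s=env.state();print(s["ee_rot"],s["gripper_width"],s["time_s"],s["force"])
E
```

```text
pics
dict_keys(['frame', 'intrinsics', 'origin', 'rotation']) [[452.25073164   0.         277.34429904]
 [  0.         452.25073164 203.32775797]
 [  0.           0.           1.        ]] [ 458.26346943   17.64497962 1336.65881875] [[-0.02658682  0.99688778 -0.0742152 ]
 [-0.99955263 -0.0254935   0.01564052]
 [ 0.01369984  0.07459783  0.99711959]]
[[ 9.22301082e-01  3.86471906e-01 -4.23479708e-04]
 [ 3.86472048e-01 -9.22299567e-01  1.69285475e-03]
 [ 2.63665652e-04 -1.72498484e-03 -9.99998477e-01]] 85.42178872061291 0.05 [-0.42906831 -0.02785644  0.07081074]
```

View pics/top1.png

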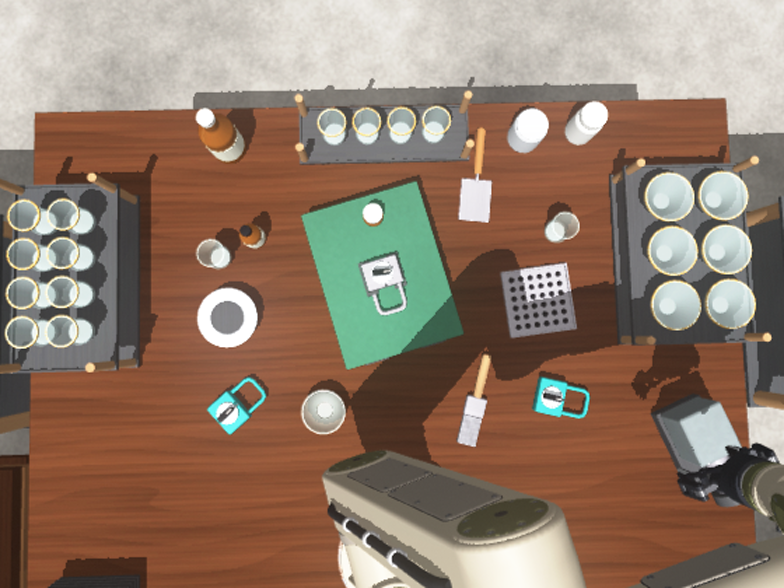

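The steel padlock on the green lid is at about (382,280). The turquoise look-alikes are at (235,405) and (560,397), so I reject those. The empty tray is at (540,300), to the robot's right. Next, a close crop of the lock.

Run:
```python
from h import *
c=load("top1")
f=c["frame"][170:234,240:310]
cv2.imwrite("pics/crop1.png",cv2.resize(f,None,fx=9,fy=9,interpolation=cv2.INTER_CUBIC)[:,:,::-1])
for n,u,v,z in [("dial",381,271,108),("bar",393,313,85),("tray",539.5,299.5,6),("ca",302,215,70),("cb",418,180,70),("cc",463,333,70),("cd",348,369,70),("t1",502,272,12),("t2",567,263,12),("t3",577,328,12),("t4",509,338,12),("jar",372,212,110)]:
    print(n,ray(c,u/1.4,v/1.4,z).round(1))
```

```text
dial [576.8  11.9 108. ]
bar [495.   -9.8  85. ]
tray [ 517.7 -321.5    6. ]
ca [698.  168.2  70. ]
cb [764.3 -68.3  70. ]
cc [ 451.9 -148.9   70. ]
cd [386.8  82.2  70. ]
t1 [ 577.5 -243.3   12. ]
t2 [ 593.1 -381.7   12. ]
t3 [ 455.7 -396.2   12. ]
t4 [ 438.6 -252.5   12. ]
jar [693.1  26.5 110. ]
```

View pics/crop1.png

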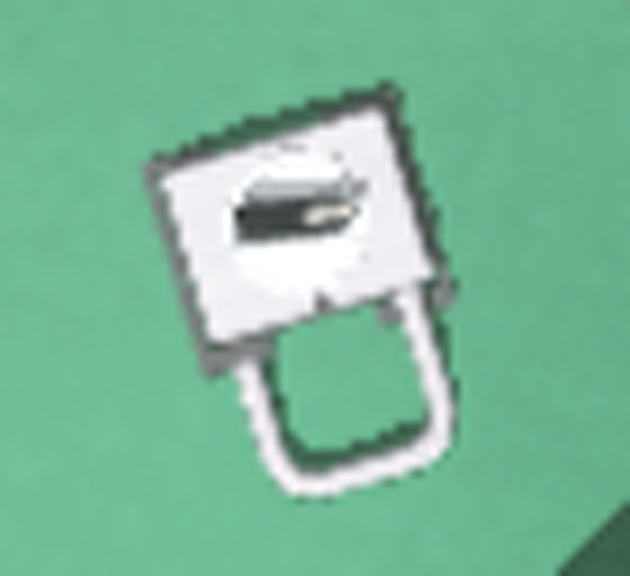

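The close crop confirms the steel lock. Its dial centre is at crop (298,218), the index mark at (322,303), and the pointer is at (358,210), about 80° counter-clockwise from the index. The lock yaw is about 15°. Next I move above it and turn the jaws across the knob (jaw yaw about 5°).

>>> jog_arm:
  series:
    - [0.2,[0.9,-0.6,0],0]
    - [0.2,[0.9,-0.6,0],0]
    - [0.2,[0.9,-0.6,0],0]
    - [0.2,[0.9,-0.6,0],0]
  grip_force: 35

```text
time_s: 0.55
tcp_pos: [342.7, -347.0, 230.9]
ee_rot: [[0.921, 0.389, -0.001], [0.389, -0.921, 0.001], [0.0, -0.002, -1.0]]
force: [0.2, -0.7, -0.1]
gripper_width: 51.2
```

>>> jog_arm:
  series:
    - [0.2,[0.9,-0.6,0],0]
    - [0.2,[0.9,-0.6,0],0]
    - [0.2,[0.9,-0.6,0],0]
    - [0.2,[0.9,-0.6,0],0]

```text
time_s: 1.05
tcp_pos: [462.3, -167.0, 230.9]
ee_rot: [[0.921, 0.389, -0.001], [0.389, -0.921, 0.001], [-0.0, -0.001, -1.0]]
force: [0.8, -0.5, -0.9]
gripper_width: 51.4
```

>>> jog_arm:
  series:
    - [0.2,[0.88,-0.61,0],-0.2]
    - [0.2,[0.88,-0.61,0],-0.2]
    - [0.2,[0.88,-0.61,0],-0.2]
    - [0.2,[0.88,-0.61,0],-0.2]
    - [0.2,[0.88,-0.61,0],-0.2]
    - [0.2,[0.88,-0.61,0],-0.2]
    - [0.2,[0.88,-0.61,0],-0.2]

```text
time_s: 1.92
tcp_pos: [576.3, 11.0, 230.5]
ee_rot: [[-0.088, 0.996, -0.002], [0.996, 0.088, 0.0], [0.0, -0.002, -1.0]]
force: [0.2, -0.7, -1.1]
gripper_width: 51.3
```

Run:
```python
from h import *
c=snap("wrist","w1",scale=1.4)
s=env.state();print(s["time_s"],s["tcp_pos"],s["ee_rot"],s["gripper_width"],s["joints"])
print([proj(c,p).round(1)*1.4 for p in ([577,12,121],[577,12,105],[495,-10,85])])
```

```text
1.975 [576.24943862  10.87495729 230.4582735 ] [[-9.09755787e-02  9.95851748e-01 -1.65552822e-03]
 [ 9.95853096e-01  9.09758447e-02  8.59083497e-05]
 [ 2.36165058e-04 -1.64084734e-03 -9.99998626e-01]] 51.542638939643005 [-1.20324294e-01  3.17507045e-01  4.99850239e-02  1.30492818e+00
 -1.13432731e-04  1.35937039e+00]
[array([393.12, 292.88]), array([393.12, 284.2 ]), array([259.42, 297.36])]
```

View pics/w1.png

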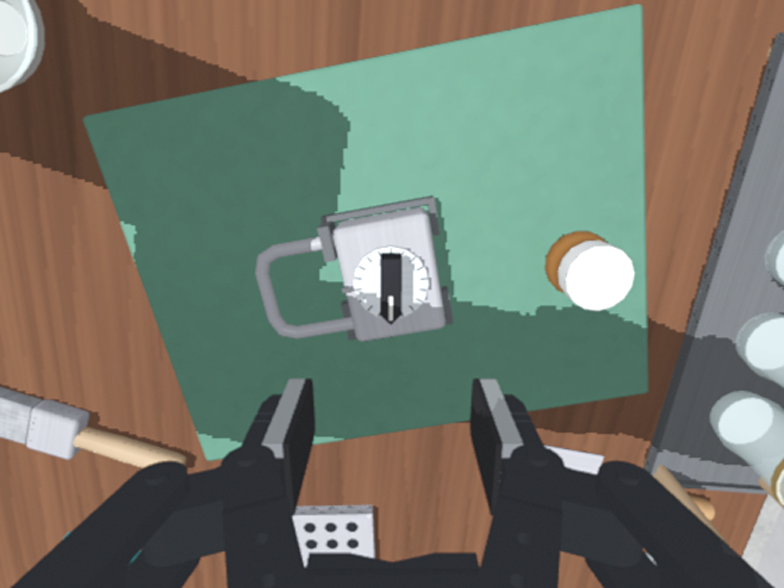

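The knob bar runs from (391,253) to (391,322), exactly vertical in the image, so the jaws are already square to it. The shackle bar is at about (268,292) and the case corners are near (333,222), (432,208), (446,327) and (362,340).

Run:
```python
from h import *
c=load("w1")
P={}
for n,u,v,z in [("knob",391,287.5,121),("dial",391,284,104),("barL",259,265,85),("barR",277,322,85),("bar",267,293,85),("c1",333,222,100),("c2",430,208,100),("c3",446,327,100),("c4",362,340,100)]:
    P[n]=ray(c,u/1.4,v/1.4,z); print(n,P[n].round(1))
m=sum(P["c%d"%i] for i in (1,2,3,4))/4
d=P["dial"]-P["bar"]; print("case centre",m,"yaw",np.degrees(np.arctan2(d[1],d[0])),np.hypot(*d[:2]))
for a,b in (("c1","c2"),("c4","c3")):
    d=P[b]-P[a];print(np.degrees(np.arctan2(d[1],d[0])),np.hypot(*d[:2]))
```

```text
knob [575.6  14.9 121. ]
dial [575.8  11.7 104. ]
barL [494.7  10.9  85. ]
barR [506.1 -25.7  85. ]
bar [499.7  -6.7  85. ]
c1 [540.2  44.  100. ]
c2 [593.7  56.5 100. ]
c3 [611.4 -13.7 100. ]
c4 [561.3 -26.7 100. ]
case centre [576.63032057  15.02908665 100.        ] yaw 13.63743775609262 78.2728870337234
13.217172481822084 54.95501115765521
14.585829687778062 51.706566196846175
```

>>> jog_arm:
  series:
    - [0.2,[0.015,0,0.3],0]
    - [0.2,[0.015,0,0.55],0]
    - [0.2,[0.015,0,0.61],0]
    - [0.2,[0.015,0,0.61],0]
    - [-0.6,[0.015,0,0.61],0]
    - [-1,[0.015,0,0.61],0]
    - [-1,[0.015,0,0.61],0]
    - [-1,[0.015,0,0.61],0]
  grip_force: 35

```text
time_s: 2.98
tcp_pos: [576.7, 13.3, 111.2]
ee_rot: [[-0.082, 0.997, 0.002], [0.997, 0.082, -0.001], [-0.001, 0.001, -1.0]]
force: [-2.9, -0.3, 6.6]
gripper_width: 10.9
```

Run:
```python
from h import *
s=env.state();print(s["time_s"],s["tcp_pos"],s["gripper_width"],s["force"],s["torque"])
```

```text
2.975 [576.65787004  13.34942255 111.22292456] 10.86523830920181 [-2.90746778 -0.25482911  6.57701399] [-0.0788446   0.64825167  0.02174217]
```

>>> jog_arm:
  series:
    - [-1,[0,0,0],0.02]
    - [-1,[0,0,0],0.045]
    - [-1,[0,0,0],0.07]
    - [-1,[0,0,0],0.095]
    - [-1,[0,0,0],0.12]
    - [-1,[0,0,0],0.145]
    - [-1,[0,0,0],0.167]
    - [-1,[0,0,0],0.167]

```text
time_s: 3.98
tcp_pos: [577.5, 13.0, 111.2]
ee_rot: [[0.823, 0.569, 0.003], [0.569, -0.823, -0.002], [0.002, 0.003, -1.0]]
force: [-1.4, -2.3, 7.0]
gripper_width: 11.0
```

Run:
```python
from h import *
s=env.state();R=s["ee_rot"];print(s["time_s"],s["tcp_pos"],s["gripper_width"],s["force"],s["torque"],np.degrees(np.arctan2(R[1][0],R[0][0])))
```

```text
3.975 [577.46975334  12.95718879 111.23608899] 10.973891320402897 [-1.44452667 -2.32033941  6.97317627] [-0.45500725  0.28488177 -0.08135521] 34.65013368595796
```

>>> jog_arm:
  series:
    - [-1,[0,0,0],0.028]
    - [-1,[0,0,0],0.028]

```text
time_s: 4.22
tcp_pos: [577.5, 12.8, 111.2]
ee_rot: [[0.91, 0.416, 0.003], [0.416, -0.91, -0.002], [0.002, 0.003, -1.0]]
force: [-1.8, -2.0, 6.2]
gripper_width: 10.7
```

```bash
cat > st.py <<'E'
from h import *
s=env.state();R=s["ee_rot"];print(s["time_s"],s["tcp_pos"].round(2) if hasattr(s["tcp_pos"],"round") else s["tcp_pos"],s["gripper_width"],np.round(s["force"],1),np.round(s["torque"],3),"yaw",np.degrees(np.arctan2(R[1][0],R[0][0])))
E
python3 st.py
```

```text
4.225 [577.55  12.79 111.21] 10.704505913563755 [-1.8 -2.   6.2] [-0.579  0.319  0.027] yaw 24.556275706133604
```

>>> jog_arm:
  series:
    - [-1,[0,0,0],0.014]
    - [-1,[0,0,0],0.014]

```text
time_s: 4.47
tcp_pos: [577.6, 12.7, 111.2]
ee_rot: [[0.942, 0.335, 0.003], [0.335, -0.942, -0.002], [0.002, 0.003, -1.0]]
force: [-1.0, -2.9, 5.4]
gripper_width: 10.8
```

```bash
python3 st.py
```

```text
4.475 [577.6   12.71 111.23] 10.835066958682395 [-1.  -2.9  5.4] [-0.616  0.339 -0.049] yaw 19.544790759807093
```

>>> jog_arm:
  series:
    - [-1,[0,0,0],0.014]
    - [-1,[0,0,0],0.014]

```text
time_s: 4.72
tcp_pos: [577.6, 12.6, 111.2]
ee_rot: [[0.968, 0.251, 0.003], [0.251, -0.968, -0.002], [0.003, 0.003, -1.0]]
force: [-1.9, -2.7, 6.8]
gripper_width: 10.7
```

```bash
python3 st.py
```

```text
4.725 [577.62  12.65 111.25] 10.735972447926105 [-1.9 -2.7  6.8] [-0.618  0.271  0.017] yaw 14.512218594630491
```

The torque is near zero at yaw 14.5°, the expected notch. Now I release, rise, turn the jaws along the lock's x and look.

>>> jog_arm:
  series:
    - [-0.2,[0,0,0],0]
    - [-0.1,[0,0,0],0]
    - [-0.1,[0,0,-0.2],0]
    - [-0.1,[-0.2,0,-0.5],-0.1]
    - [-0.1,[-0.39,0,-0.5],-0.25]
    - [-0.1,[-0.39,0,-0.5],-0.25]
    - [-0.1,[-0.39,0,-0.5],-0.25]
    - [-0.1,[-0.39,0,-0.5],-0.25]

```text
time_s: 5.72
tcp_pos: [500.7, -5.7, 209.3]
ee_rot: [[0.365, 0.931, 0.0], [0.931, -0.365, 0.0], [0.0, 0.0, -1.0]]
force: [0.4, -0.6, -0.2]
gripper_width: 38.8
```

>>> jog_arm:
  series:
    - [-0.1,[0,0,0],-0.083]
    - [-0.1,[0,0,0],-0.083]
    - [-0.1,[0,0,0],-0.083]
    - [-0.1,[0,0,0],-0.083]

```text
time_s: 6.22
tcp_pos: [500.8, -5.6, 209.1]
ee_rot: [[-0.139, 0.99, -0.0], [0.99, 0.139, 0.0], [0.0, -0.0, -1.0]]
force: [0.3, -0.1, 0.3]
gripper_width: 38.4
```

```bash
python3 st.py;  python3 - <<'E'
from h import *
c=snap("wrist","w2",scale=1.4)
E
```

```text
6.225 [500.81  -5.63 209.15] 38.427745547445916 [ 0.3 -0.1  0.3] [0.058 0.022 0.005] yaw 97.99936466973736
```

View pics/w2.png

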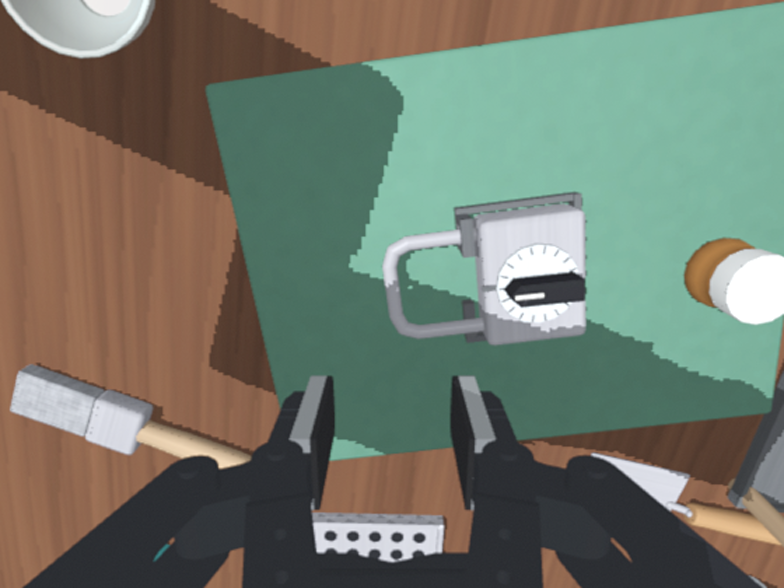

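The pointer (508,290) lines up with the index mark (490,288). The bow bar runs from (388,262) to (397,315), with its middle at about (392,288).

Run:
```python
from h import *
c=load("w2")
A=ray(c,388/1.4,262/1.4,85);B=ray(c,397/1.4,315/1.4,85);M=ray(c,392/1.4,288/1.4,85)
d=A-B;print(A,B,M,"bar yaw",np.degrees(np.arctan2(d[1],d[0])))
k=ray(c,578/1.4,290/1.4,121)-ray(c,507/1.4,290/1.4,121);print("knob yaw",np.degrees(np.arctan2(k[1],k[0])),np.hypot(*k[:2]))
R=env.state()["ee_rot"];print((R.T@(M-env.state()["tcp_pos"])))
```

```text
[496.87976164   8.39618975  85.        ] [506.45730592 -22.55244775  85.        ] [501.25353161  -6.53401886  85.        ] bar yaw 107.19550706880415
knob yaw 7.984625869885699 35.34707653820014
[ -0.93093854   0.30869861 124.16295947]
```

>>> jog_arm:
  series:
    - [-0.1,[-0.004,0,0.25],-0.018]
    - [-0.1,[-0.004,0,0.5],-0.018]
    - [-0.1,[-0.004,0,0.64],-0.018]
    - [-0.1,[-0.004,0,0.67],-0.018]
    - [-0.1,[-0.004,0,0.67],-0.018]
    - [-1,[-0.004,0,0.67],-0.018]
    - [-1,[-0.004,0,0.67],-0.018]
    - [-1,[-0.004,0,0.67],-0.018]
  grip_force: 40

```text
time_s: 7.28
tcp_pos: [500.8, -6.9, 76.1]
ee_rot: [[-0.251, 0.968, 0.0], [0.968, 0.251, -0.001], [-0.001, -0.0, -1.0]]
force: [-3.4, -1.1, 4.6]
gripper_width: 6.0
```

```bash
python3 st.py
```

```text
7.275 [500.79  -6.89  76.13] 6.024943154983434 [-3.4 -1.1  4.6] [-0.243  0.681  0.106] yaw 104.52149014358925
```

>>> jog_arm:
  series:
    - [-1,[0,-0.02,0],0]
    - [-1,[0,-0.04,0],0]
    - [-1,[0,-0.04,0],0]

```text
time_s: 7.65
tcp_pos: [493.7, -8.8, 75.7]
ee_rot: [[-0.251, 0.968, 0.002], [0.968, 0.251, -0.0], [-0.001, 0.001, -1.0]]
force: [1.9, 0.6, 1.7]
gripper_width: 6.0
```

```bash
python3 st.py
```

```text
7.65 [493.75  -8.79  75.71] 6.0147509692775305 [1.9 0.6 1.7] [ 0.16  -0.401  0.044] yaw 104.52061331698648
```

The shackle slides with only a few newtons. Pulling to the stop.

>>> jog_arm:
  series:
    - [-1,[0,-0.03,0],0]
    - [-1,[0,-0.06,0],0]
    - [-1,[0,-0.085,0],0]
    - [-1,[0,-0.095,0],0]
    - [-1,[0,-0.1,0],0]

```text
time_s: 8.28
tcp_pos: [473.9, -13.6, 75.3]
ee_rot: [[-0.251, 0.968, 0.0], [0.968, 0.251, 0.0], [0.0, 0.0, -1.0]]
force: [3.2, 0.8, -0.1]
gripper_width: 6.0
```

```bash
python3 st.py
```

```text
8.275 [473.91 -13.61  75.26] 5.958421488425156 [ 3.2  0.8 -0.1] [ 0.216 -0.689  0.065] yaw 104.52724762800716
```

>>> jog_arm:
  series:
    - [-1,[0,-0.01,0],0]
    - [-1,[0,-0.02,0],0]
    - [-1,[0,-0.02,0],0]

```text
time_s: 8.65
tcp_pos: [472.9, -14.5, 76.2]
ee_rot: [[-0.251, 0.968, 0.006], [0.968, 0.251, 0.001], [-0.001, 0.006, -1.0]]
force: [8.5, 2.8, -0.0]
gripper_width: 5.8
```

```bash
python3 st.py
```

```text
8.65 [472.91 -14.51  76.17] 5.816431048703004 [ 8.5  2.8 -0. ] [ 0.598 -1.696  0.091] yaw 104.5642517020945
```

>>> jog_arm:
  series:
    - [-0.5,[0,0.015,0],0]
    - [-0.2,[0,0.015,0],0]
    - [-0.2,[0,0.015,-0.2],0]
    - [0.2,[0.005,0.015,-0.5],0]
    - [0.7,[0.005,0.3,-0.6],0]
    - [0.7,[0.005,0.545,-0.6],0]
    - [0.7,[0.005,0.545,-0.6],0]
    - [0.7,[0.005,0.545,-0.6],0]
  grip_force: 80

```text
time_s: 9.65
tcp_pos: [573.5, 13.7, 194.0]
ee_rot: [[-0.251, 0.968, -0.004], [0.968, 0.251, -0.0], [0.001, -0.004, -1.0]]
force: [-0.9, 0.4, -1.5]
gripper_width: 72.2
```

```bash
python3 st.py;  python3 - <<'E'
from h import *
c=snap("wrist","w3",scale=1.4)
R=env.state()["ee_rot"]
for p in [(576,13.8,121),(576,13.8,100)]: print(proj(c,p)*1.4)
E
```

```text
9.65 [573.52  13.68 194.  ] 72.22627088965355 [-0.9  0.4 -1.5] [-0.    -0.001 -0.031] yaw 104.53858045306167
[397.03148149 319.60437587]
[396.79578455 304.88462204]
```

View pics/w3.png

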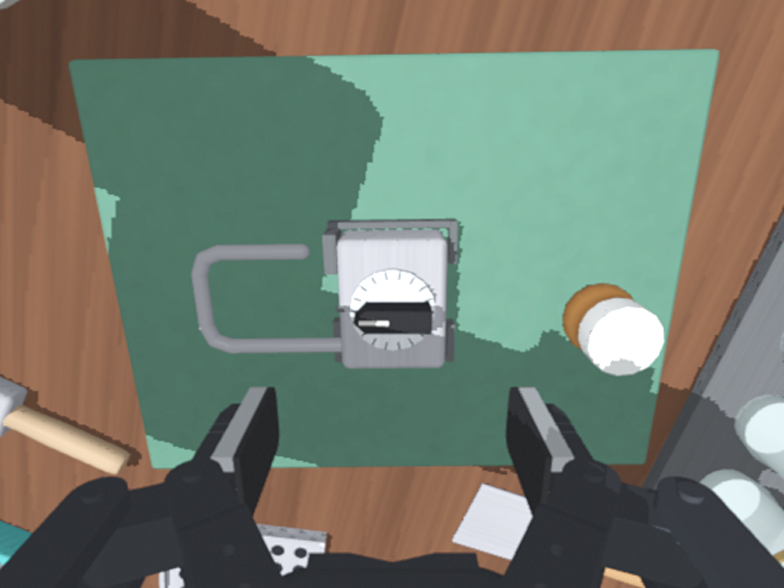

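The shackle is fully out, with its short leg's end (305,252) clear of the eye. The case centre is at about (392,300), square to the jaws. Descending to grip the case.

>>> jog_arm:
  series:
    - [0.7,[0.008,0,0.25],0]
    - [0.7,[0.008,0,0.48],0]
    - [0.7,[0.008,0,0.59],0]
    - [0.7,[0.008,0,0.615],0]
    - [0.7,[0.008,0,0.615],0]
    - [-0.2,[0.008,0,0.615],0]
    - [-0.2,[0.008,0,0.615],0]
    - [-0.2,[0.008,0,0.615],0]
  grip_force: 80

```text
time_s: 10.7
tcp_pos: [575.4, 15.0, 74.3]
ee_rot: [[-0.251, 0.968, 0.002], [0.968, 0.251, -0.001], [-0.001, 0.002, -1.0]]
force: [-2.7, -0.6, 6.7]
gripper_width: 54.4
```

```bash
python3 st.py
```

```text
10.7 [575.45  14.96  74.28] 54.431251043039616 [-2.7 -0.6  6.7] [-0.172  0.713  0.012] yaw 104.53046236233256
```

>>> jog_arm:
  series:
    - [-0.2,[0,0,-0.03],0]
    - [-0.2,[0,0,-0.08],0]
    - [-0.2,[0,0,-0.15],0]
    - [-0.2,[0,0,-0.15],0]

```text
time_s: 11.2
tcp_pos: [576.3, 15.1, 104.0]
ee_rot: [[-0.251, 0.968, 0.003], [0.968, 0.251, -0.0], [-0.001, 0.003, -1.0]]
force: [-0.6, -1.0, -4.3]
gripper_width: 54.1
```

```bash
python3 st.py
```

```text
11.2 [576.26  15.09 104.05] 54.081020213632776 [-0.6 -1.  -4.3] [ 0.029 -0.099  0.006] yaw 104.5328840392247
```

>>> jog_arm:
  series:
    - [-0.2,[0,0,-0.15],0]
    - [-0.2,[0,0,-0.3],0]
    - [-0.2,[0,0,-0.4],0]
    - [-0.2,[0,0,-0.4],0]

```text
time_s: 11.7
tcp_pos: [576.1, 15.1, 183.8]
ee_rot: [[-0.251, 0.968, 0.004], [0.968, 0.251, -0.0], [-0.001, 0.003, -1.0]]
force: [-0.5, -0.1, -5.4]
gripper_width: 54.3
```

```bash
python3 st.py
python3 - <<'E'
from h import *
c=snap("scene","s1",scale=1.4)
t=load("top1")
P=[ray(t,u/1.4,v/1.4,12) for u,v in ((502,272),(567,263),(577,328),(509,338))]
T=sum(P)/4;print("tray",T)
s=env.state();d=T-s["tcp_pos"];print("shift tool",s["ee_rot"].T@d)
E
```

```text
11.7 [576.11  15.07 183.83] 54.298739989082456 [-0.5 -0.1 -5.4] [-0.033 -0.097 -0.011] yaw 104.52859226800045
tray [ 516.20554026 -318.41820376   12.        ]
shift tool [-308.03328357 -141.05468138  170.40421937]
```

View pics/s1.png

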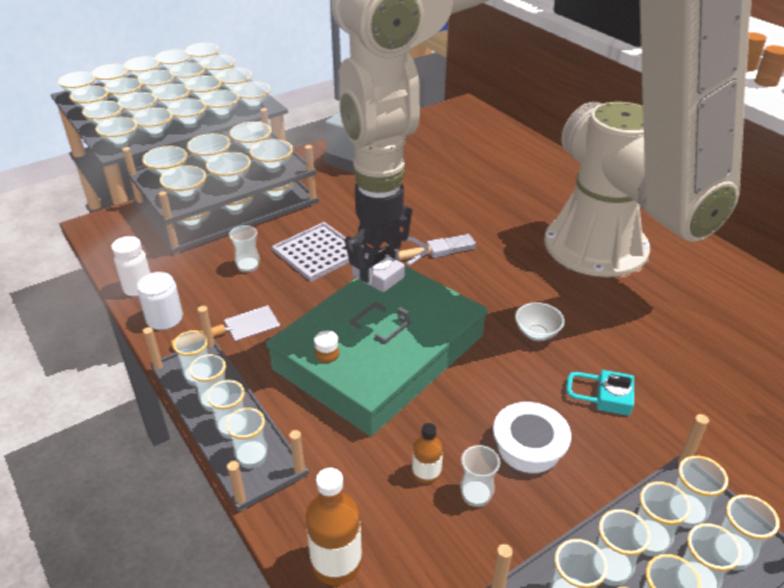

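The lock is in the gripper at (385,272), clear of the hasp, and the bystanders are undisturbed. Moving over the tray.

>>> jog_arm:
  series:
    - [-0.2,[-0.2,-0.09,0],0]
    - [-0.2,[-0.4,-0.18,0],0]
    - [-0.2,[-0.6,-0.27,0],0]
    - [-0.2,[-0.8,-0.36,0],0]

```text
time_s: 12.25
tcp_pos: [544.1, -158.6, 180.4]
ee_rot: [[-0.251, 0.968, -0.002], [0.968, 0.251, 0.001], [0.002, -0.002, -1.0]]
force: [0.5, 0.3, -4.4]
gripper_width: 54.6
```

>>> jog_arm:
  series:
    - [-0.2,[-0.2,-0.09,0],0]
    - [-0.2,[-0.4,-0.18,0],0]
    - [-0.2,[-0.6,-0.27,0],0]
    - [-0.2,[-0.72,-0.33,0],0]
    - [-0.2,[-0.74,-0.345,0],0]
    - [-0.2,[-0.74,-0.345,0],0]
    - [-0.2,[-0.74,-0.345,0],0]

```text
time_s: 13.12
tcp_pos: [515.7, -317.0, 181.8]
ee_rot: [[-0.252, 0.968, -0.001], [0.968, 0.252, 0.001], [0.001, -0.0, -1.0]]
force: [-0.6, 0.0, -4.5]
gripper_width: 54.3
```

```bash
python3 st.py
python3 - <<'E'
from h import *
a=snap("wrist","w4"); b=snap("scene","s2",crop=(150,90,400,300),scale=1.6)
f=cv2.resize(a["frame"],(400,300))[:,:,::-1]; g=cv2.imread("pics/s2.png"); g=cv2.resize(g,(400,336))
t=snap("top","t2")["frame"][150:290,280:440][:,:,::-1]; t=cv2.resize(t,(400,350),interpolation=cv2.INTER_CUBIC)
im=np.zeros((600,800,3),np.uint8); im[:300,:400]=f; im[:300,400:]=g[:300]; im[300:600,:400]=t[25:325]
cv2.imwrite("pics/m4.png",im)
E
```

```text
13.125 [ 515.65 -317.04  181.76] 54.2573847908607 [-0.6  0.  -4.5] [ 0.069 -0.102  0.078] yaw 104.59864678196757
```

View pics/m4.png

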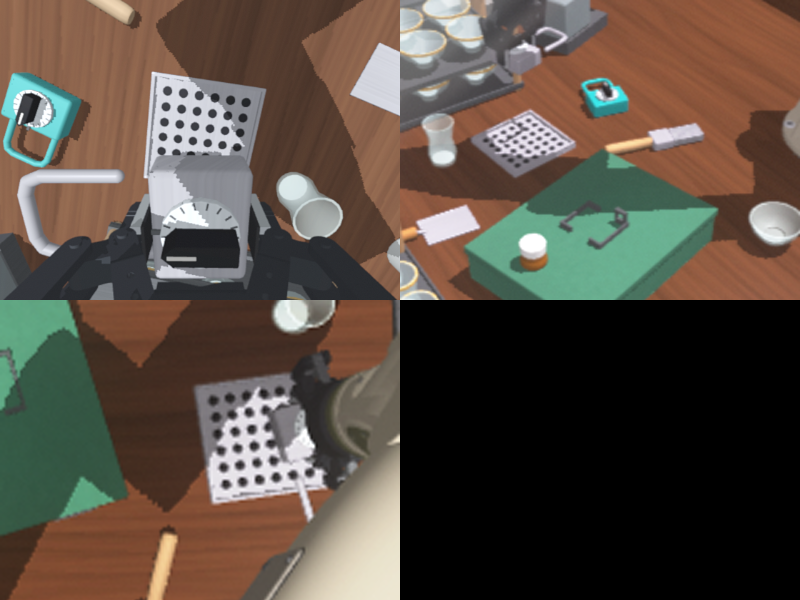

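The wrist view shows the lock held level, dial on top, with the shackle out (bar at left, free leg end at (120,176)). The tray is below it, with far corners at (152,72) and (266,88). I check the tray centre from these corners.

Run:
```python
from h import *
c=load("w4");k=1.4
A=ray(c,152*k,72*k,12);B=ray(c,266*k,88*k,12);print(A,B,np.linalg.norm(A-B))
e=(B-A)/np.linalg.norm(B-A);n=np.array([-e[1],e[0],0])
m=(A+B)/2; print(m+70*n,m-70*n)
```

```text
[ 440.40138482 -255.13851162   12.        ] [ 578.763221   -238.37386924   12.        ] 139.3737814155048
[ 501.16231922 -177.26443642   12.        ] [ 518.0022866  -316.24794443   12.        ]
```

```bash
python3 - <<'E'
from h import *
print(env.job_done())
E
python3 st.py
```

```text
the job is handed in; nothing more can be done
None
the job is handed in; nothing more can be done
```

The padlock is off the strongbox. I handed the job in with the arm holding it level over the tray, dial on top and shackle still out. No verdict was reported.

- **Dial:** I gripped the knob at 35 N and turned it 80° clockwise. The twist torque rose and fell with the clicks and ended near zero. After release, the picture showed the pointer at the index mark. The knob's measured angle was 4–7° off the padlock's axis, the upper part of which is at the edge of the 0.12 rad opening window, but the shackle slid freely.
- **Shackle:** I pulled it about 28 mm until the force rose from 3 N to 9 N at its stop. The picture then showed its short leg clear of the hasp eye.
- **Lift and carry:** I gripped the case at 80 N across its 56 mm and lifted it straight up.
- **Last checks:** The tool was at (515.7, −317.0), against tray centre estimates of (518, −316) from the wrist camera and (516, −318) from above. The padlock's underside was about 177 mm above the bench. The time was about 13 s.
- **Bystanders:** In the last pictures, those in view were where they started. The bottle and one tea glass were last seen just after the lift, also undisturbed.

No check failed. The only disagreements were a few millimetres and degrees in the picture measurements.

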